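Press a battery pack down and slide it under the leaf spring of a docking unit

ROBOT

A 6-joint arm with a two-finger parallel gripper is mounted at the origin on the work surface. World frame = base frame: x ahead of the robot, y to its left, z up, the work surface at z = 0. Lengths are in m, angles in rad, forces in N, time in s.
With the tool pointing down it reaches from about 0.35 to 0.8 m from the base axis. Payload 7.3 kg.
Tool frame: the origin (TCP) lies midway between the tips of the shut fingers; the grasp point (between the pads) lies 19 mm behind it; x points along the fingers, y is the direction in which the jaws open and shut, and the axes are right-handed (so a half turn about x gives the same grasp; the last joint's range is limited). The gripper opens to 85 mm and grips with 20 to 120 N. Pads are 22 mm wide; open, the fingers measure 114 mm over their backs; the gripper's body (76 mm by 85 mm) begins 54 mm behind the grasp point. The pads swing forward as they close: fully open they stand 13 mm farther back than shut.
Start: joints at [1.2, 0.342, 1.524, -0, 1.275, -0.146], TCP at [0.117, 0.512, 0.231] pointing down, gripper open.
Joint ranges: [-2.53, 2.53], [-0.77, 2.02], [0.04, 2.7], [-1, 4.14], [0.28, 2.66], [-3.11, 3.11]. Speed limits (rad/s): [2.57, 2.57, 3.14, 3.14, 3.14, 3.14].

INTERFACE

Orientations are given as a unit quaternion [w, x, y, z].
In Python, from plant import r gives the robot as it stands.
- The arm moves only by the shell command python3 -m inch 'ROWS' [FORCE]. ROWS is JSON, a list of rows, each an object of numbers: "x", "y", "z": the shift along the tool's x, y, z in mm; "yaw": the turn about the tool's x in rad; "claw": the opening in per cent of the stroke, from 0 (shut) to 100 (fully open). In form: [{"x": .., "y": .., "z": .., "yaw": .., "claw": ..}, ...]. A call has exactly 5 rows; each row is the pose to reach, as a shift and turn from the pose commanded when the call began, along the tool's axes at that moment; what a row does not reach only later rows make up. A row lasts 1/8 s, in which the tool goes at most 62.5 mm and 10.7 degrees, less where a joint would pass 70% of its speed; a pose out of reach is approached as far as the arm can. A call with a gripper value outside its range is refused whole. The fingers move at their own pace and stop on an object; FORCE is the grip in N (left out, the last holds). Time passes only in rows, so rows that repeat a pose let the fingers close, or fill a call up. It gives the time, the measured TCP pose, the force and the opening at its end, in the units of the state.
- r.get_state(): the state, without advancing time (a new reading comes with each control period).
- r.camera(name): name is "side" or "top" or "wrist"; returns the picture (480x640x3 uint8, red, green, blue); there is no depth.
- r.camera_info(name): a dict with "fx", "fy", "cx", "cy" (pixels), "dist" ([k1, k2, p1, p2, k3] as OpenCV has them; the pictures are not rectified), "world_from_camera" (4x4, takes a point from camera to world coordinates). Camera axes: x right, y down, z forward; pixel columns grow to the right and rows downward; lengths in m; the calibration is good to about 2 mm. A picture is of the moment at which its call begins: read the wrist's pose just before it. camera_info takes no time and is no camera call; for the wrist camera it gives the pose at the moment of the call.
- r.close_job(): hands the job in, once; it reports no verdict.
The state is a dict: "t": time; "q": joint angles; "qd": joint speeds; "joint_efforts": joint torques, N m; "tcp_pos": TCP position; "orientation": TCP orientation; "ft_force": force on the tool from outside, world axes, zero at the start; "wrist_torque": the same for the moment, N m; "finger_gap": finger opening in m.
Only numpy, scipy, OpenCV 4.12 (cv2) and the standard library are available. Lean on these libraries where they do the work, as an engineer would, in place of code of your own. Each camera call takes 0.05 s, during which the arm holds its last target. There are 200 camera calls.

TASK

Fit the dark battery pack into the white docking unit without gripping or lifting it: press it down hard into its bay against the sprung plate with a fingertip on the orange thumb patch and, keeping it down, slide it under the strap and the leaf spring until it is fully home against the far end of the bay. Then push the red lock fully across behind the pack, take the hand clear, and leave the other things on the bench where they are.

Things in the scene. Friction and masses are not known exactly. Their poses are not given: they have to be found in the camera images.
- station: White docking unit on a black foam mat (6 high), fixed. Origin on the table under the bay; +x is the way the pack slides, roughly away from the robot, +y left, z up. In this frame (mm): housing x -112 to 122, y -95 to 95, flat deck at z 59, raised head x 90 to 118 up to z 86. The bay is a slot in the deck, x -82 to 70, y -32.5 to 32.5.
- bay_end (a point): Point on the far end wall of the bay, the stop for the pack's front: unit x 70, y 0, z 50 (gold contact blades just below).
- strap (a point): Middle of the underside of the steel strap that crosses the bay: unit x 30, y 0, z 59. The strap is 12 wide (x 24 to 36), 3 thick, top at z 62. The pack passes below it, and the fingertips stop short of it.
- pack: Dark grey battery pack, 90 (x) x 62 (y) x 20 high, about 180 g, origin at the centre of its underside, axes as the unit's. Starts loose in the near part of the bay on the sprung plate: origin at unit x -34 to -25, z 44, top at z 64, too high for the strap. Its front top edge has a 4 mm bevel. Home: front on the stop, origin at unit x 25, rear end at x -20.
- thumb_patch (a point): Middle of the orange thumb patch on top of the pack, at pack x -25, y 0, z 20. The patch is 29 (x) x 46 (y); at its front a cross ledge 4 high (pack x -11 to -6, upright rear face) can be pushed by a fingertip that presses on the patch. Unit z of this point: 64 at the start, 56 pressed fully down; below 59 the pack clears the strap.
- carrier (a joint): How far the sprung plate under the pack is pressed down, m: 0 up, 0.008 bottomed (0.005 or more clears the strap). About 6 N on the pack starts it, 12 N bottoms it; it springs back when let go. The plate does not tip. Plastic and spring rub with friction of about 0.3, so the slide takes some 2 to 14 N forwards.
- leaf_spring (a joint): Angle by which the brass-coloured two-fingered leaf spring is lifted, rad: 0 free, about 0.2 to 0.35 with the pack under it. Its root is under the strap; its tip dips into the bay at about unit x 62 (z 47 when free). It bears on the pack's top with about 6 to 9 N, and with the strap keeps the pack down once let go.
- lock (a joint): Travel of the red slide lock, m: 0 open, 0.020 fully across (towards -y). Starts at 0 to 0.002, takes about 2 N to move, stays where it is left. Its tongue comes out of the left side of the bay at unit x -35 to -23, behind the pack, so it passes only when the pack is within about 3 mm of home.
- lock_knob (a point): Centre of the top of the red knob of the lock: unit x -29, y 67 with the lock open, y 47 fully across, z 75. The knob is 12 x 12 and stands 16 above the deck; push its outer (+y) face towards -y. The deck beyond it is flat and clear to y 95.
- driver: Black cordless screwdriver, 178 long, 33 thick, lying to the right of the housing: leave it. Origin at the centre of its underside.
- pliers: Pliers with orange and grey grips, 150 long, lying to the left of the housing: leave them. Origin at the centre of its underside.
- carton: Small open cardboard box, 46 x 56 x 58 high with flaps to 75, in front of the housing: leave it. Origin at the centre of its underside.
- handle: White bar handle, 18 x 80 x 15 high, in front of the housing: leave it. Origin at the centre of its underside.
- screw_cup: Blue cup of screws, 44 across, 16 high, on the right deck: leave it. Origin at the centre of its underside.
- circuit_board: Green circuit board, 44 x 34 x 11 high, on the right deck: leave it. Origin at the centre of its underside.
- tape: Roll of yellow tape, 44 across, 18 high, behind the housing: leave it. Origin at the centre of its underside.
Not all that is in view belongs to the job. What is shaped like the pack but green is not meant.

How it is judged:
By the outcome, as a careful person would: the job done as asked, in the order asked, and still so for the second after the job is handed in, with the robot touching nothing.
It also fails if it takes over 38 s, if anything falls off the work surface, if the arm or the gripper's body presses on something with over 40 N, if the wrist force passes 120 N, or if a joint passes its speed limit or range.

## Working session

There is one attempt and no reset: what is moved stays moved. The work goes in short steps, Python scripts to look and compute and a shell command to move; the robot and the scene stay as the last step left them, time stands still between calls to the robot, and variables do not carry over. Pictures are saved under pics/ and viewed, about 8 in all and at most 12, crops included, and the job is handed in when it is done.

```bash
mkdir -p pics; ls; python3 - <<'E'
from plant import r
import cv2,json
for n in ["top","side"]:
    cv2.imwrite(f"pics/{n}0.png",r.camera(n)[:,:,::-1])
    i=r.camera_info(n);print({k:(v.tolist() if hasattr(v,'tolist') else v) for k,v in i.items()})
print(r.get_state())
E
```

```text
pics
{'fx': 512.9101880473431, 'fy': 512.9101880473431, 'cx': 321.5953629232459, 'cy': 232.58725255651024, 'dist': [-0.027604009905661198, 0.0, 0.0, 0.0, 0.0], 'world_from_camera': [[0.017904742862483027, -0.9965319750658151, 0.08126157058815527, 0.49593946697428287], [-0.999838339804065, -0.017979411148843192, -0.00018716995405445542, 0.03699485745736761], [0.0016475560321920543, -0.08124508259683307, -0.9966927922449096, 0.8976864903874142], [0.0, 0.0, 0.0, 1.0]]}
{'fx': 508.46269247109126, 'fy': 508.46269247109126, 'cx': 314.8398212559002, 'cy': 235.0662005620793, 'dist': [0.003957699739504665, 0.0, 0.0, 0.0, 0.0], 'world_from_camera': [[-0.9868645926148855, -0.0812562019777251, 0.1396270227542345, 0.4690685349046394], [-0.16069799466234985, 0.5823849553883056, -0.7968713310496623, 0.6621374304283082], [-0.0165659395916968, -0.8088418840400863, -0.5877928004560177, 0.5331774950618533], [0.0, 0.0, 0.0, 1.0]]}
{'t': 0.1, 'q': array([ 1.20001312e+00,  3.42681081e-01,  1.52491680e+00,  2.30854217e-05,
        1.27538216e+00, -1.46009138e-01]), 'qd': array([-6.61043966e-04, -2.10547055e-03, -2.22168508e-03,  7.73918934e-04,
       -5.15363656e-05,  9.63367397e-04]), 'joint_efforts': array([ 1.32680812e-03, -4.34454060e+01, -2.46490592e+01, -1.24135195e-04,
        4.77328387e-03,  2.21022373e-05]), 'tcp_pos': array([0.11686383, 0.51147073, 0.23068254]), 'orientation': array([ 0.70251248,  0.07883256,  0.70277825, -0.07977703]), 'ft_force': array([0.61998656, 0.05937039, 0.26032885]), 'wrist_torque': array([ 0.07076268,  0.01845207, -0.02283922]), 'finger_gap': 0.08551102173472663}
```

View pics/top0.png

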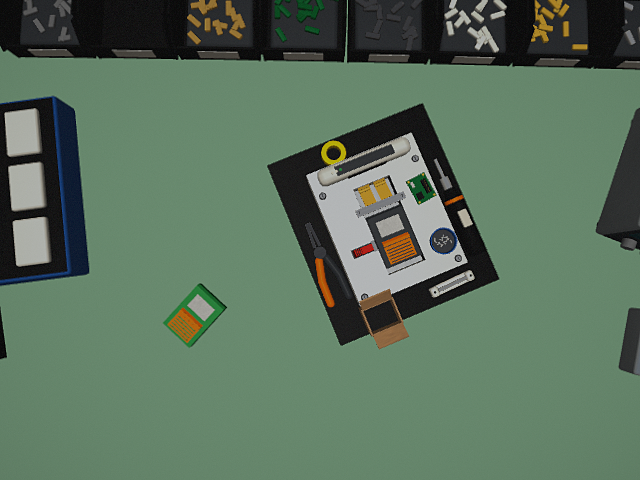

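View pics/side0.png

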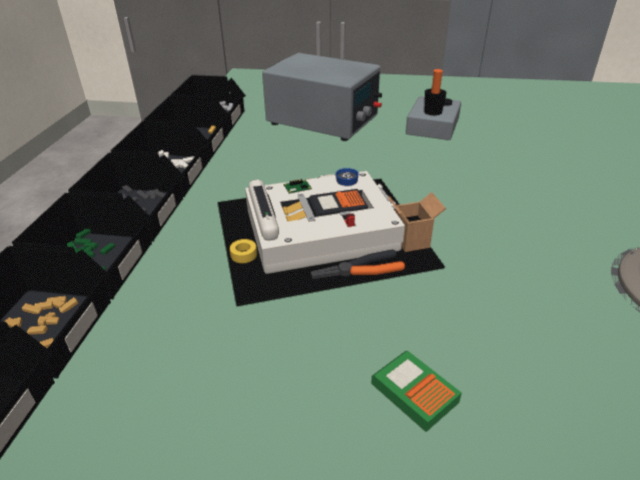

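The dark pack is at (395,240) in top, and the only look-alike is the green one at (195,315), which isn't meant. The red lock knob is at about (363,250), the strap at (380,205), the cup at (443,240), and the carton with its flaps at (383,318). Next I'll make a close crop to check the choice and measure from.

```bash
cat > h.py <<'E'
import numpy as np,cv2
from plant import r
def ray(n,uv,z,info=None):
    i=info or r.camera_info(n); K=np.array([[i['fx'],0,i['cx']],[0,i['fy'],i['cy']],[0,0,1]])
    p=cv2.undistortPoints(np.array(uv,float).reshape(-1,1,2),K,np.array(i['dist']))[:,0]
    T=np.array(i['world_from_camera']); d=np.c_[p,np.ones(len(p))]@T[:3,:3].T; o=T[:3,3]
    return o+d*((z-o[2])/d[:,2])[:,None]
def proj(n,P,info=None):
    i=info or r.camera_info(n); K=np.array([[i['fx'],0,i['cx']],[0,i['fy'],i['cy']],[0,0,1]])
    T=np.linalg.inv(np.array(i['world_from_camera']))
    return cv2.projectPoints(np.array(P,float).reshape(-1,1,3),cv2.Rodrigues(T[:3,:3])[0],T[:3,3],K,np.array(i['dist']))[0][:,0]
E
python3 - <<'E'
from h import *
im=cv2.imread('pics/top0.png')
c=im[130:305,300:480];cv2.imwrite('pics/crop1.png',cv2.resize(c,None,fx=3.4,fy=3.4,interpolation=cv2.INTER_CUBIC))
w=((im.min(2)>170)).astype(np.uint8); w[:, :290]=0;w[:130]=0;w[:,500:]=0;w[310:]=0
n,l,s,ce=cv2.connectedComponentsWithStats(w); k=1+s[1:,4].argmax()
m=(l==k).astype(np.uint8);cs=max(cv2.findContours(m,0,1)[0],key=cv2.contourArea)
print(s[k],cv2.boxPoints(cv2.minAreaRect(cs)))
hsv=cv2.cvtColor(im,cv2.COLOR_BGR2HSV)
def seg(mask,name,box,z):
    mm=np.zeros(mask.shape,np.uint8);x0,x1,y0,y1=box;mm[y0:y1,x0:x1]=mask[y0:y1,x0:x1]
    ys,xs=np.nonzero(mm);W=ray('top',np.c_[xs,ys],z)[:,:2].astype(np.float32)*1000
    print(name,len(xs),xs.mean(),ys.mean(),cv2.minAreaRect(W))
H,S,V=cv2.split(hsv)
seg((H>=5)&(H<=20)&(S>150)&(V>120),'patch',(375,425,228,275),.064)
seg(((H<5)|(H>172))&(S>130)&(V>80),'knob',(345,380,235,262),.075)
E
```

```text
[ 307  133  160  168 8733] [[305.98123 174.83704]
 [412.7477  130.568  ]
 [467.13907 261.7472 ]
 [360.3726  306.01624]]
patch 467 398.57387580299786 247.05139186295503 ((541.2943115234375, -89.80419921875), (38.917076110839844, 47.22892761230469), 22.66352653503418)
knob 128 363.6328125 249.796875 ((536.4049072265625, -30.84803581237793), (11.163433074951172, 30.174816131591797), 22.027698516845703)
```

View pics/crop1.png

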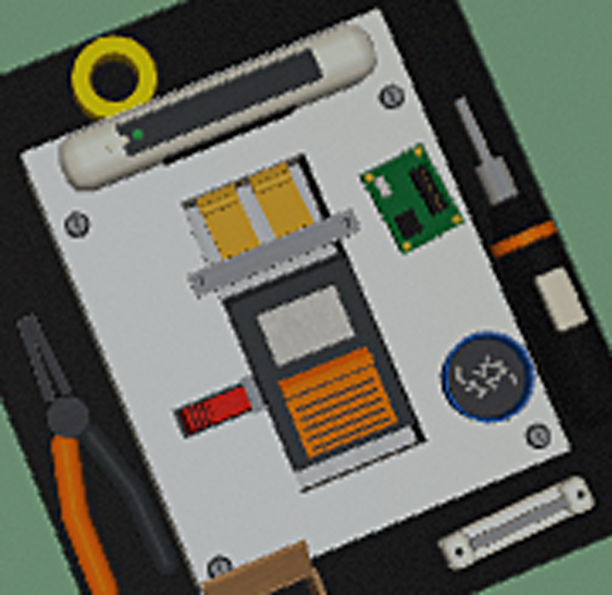

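The crop confirms the dark grey pack with its orange patch at crop (340,405), the ledge at its front, the strap at (275,250), the red knob at (215,410) and the bay's near corners at (303,490) and (422,440). Now I'll fit the unit's pose.

```bash
python3 - <<'E'
from h import *
from scipy.optimize import least_squares
info=r.camera_info('top')
names=['farR','nearR','bayNL','bayNR','bayFR','bayFL','strapL','strapR']
U=np.array([[122,-95,59],[-112,-95,59],[-82,32.5,59],[-82,-32.5,59],[70,-32.5,59],[70,32.5,59]])/1000
px=np.array([[380,8],[570,448],[303,490],[422,440],[303,155],[182,205]])/3.4+[300,130]
def tf(p,P):
    c,s=np.cos(p[2]),np.sin(p[2]);return np.c_[p[0]+c*P[:,0]-s*P[:,1],p[1]+s*P[:,0]+c*P[:,1],P[:,2]]
f=lambda p:(proj('top',tf(p,U),info)-px).ravel()
s=least_squares(f,[.57,-.08,-.38],loss='soft_l1');p=s.x
print(p,np.degrees(p[2]));print(f(p).reshape(-1,2).round(1))
print('knob pred px',proj('top',tf(p,np.array([[-.029,.067,.075],[-.029,.061,.075],[-.029,.073,.075]])),info))
c,sn=np.cos(p[2]),np.sin(p[2])
for x,y,n in [(.5413,-.0898,'patch'),(.5364,-.0308,'knob')]:
    d=np.array([x,y])-p[:2];print(n,(c*d[0]+sn*d[1])*1000,(-sn*d[0]+c*d[1])*1000)
# patch edges in crop: rear-left,rear-right,front-left(top ledge),front-right
for z in (.064,.068):
    W=ray('top',np.array([[308,460],[398,425],[278,380],[368,348],[300,472],[415,428],[225,300],[340,252]])/3.4+[300,130],z,info)[:,:2]-p[:2]
    print(z,np.c_[c*W[:,0]+sn*W[:,1],-sn*W[:,0]+c*W[:,1]].round(4)*1000)
np.save('p.npy',p)
o=cv2.imread('pics/side0.png')
si=r.camera_info('side')
for P in ([-.112,.095,.059],[.122,.095,.059],[-.112,-.095,.059],[-.082,.0325,.059],[-.082,-.0325,.059],[-.029,.067,.075],[-.055,0,.064]):
    q=proj('side',tf(p,np.array([P])),si)[0];cv2.circle(o,tuple(int(v*8) for v in q),16,(255,0,255),1,cv2.LINE_AA,3)
cv2.imwrite('pics/sidechk.png',cv2.resize(o[165:290,210:450],None,fx=3.2,fy=3.2,interpolation=cv2.INTER_CUBIC))
E
```

```text
[ 0.58528776 -0.07148743  0.40808928] 23.381793490239964
[[-0.3  0. ]
 [-0.   0.3]
 [-0.2  0.7]
 [ 1.3  0.3]
 [ 0.1 -0.8]
 [-0.5 -0.8]]
knob pred px [[357.59949914 252.45149014]
 [361.04733661 251.02971804]
 [354.14978696 253.8739338 ]]
patch -47.642978370219666 0.6480651673192173
knob -28.726075928557787 56.747626680869814
0.064 [[-68.5  24.6]
 [-69.5 -21.8]
 [-27.8  22.9]
 [-30.1 -23.1]
 [-72.3  30.3]
 [-74.  -28.8]
 [ 17.4  31.5]
 [ 17.8 -28.8]]
0.068 [[-68.4  25.1]
 [-69.4 -21.1]
 [-27.8  23.5]
 [-30.1 -22.3]
 [-72.2  30.8]
 [-73.8 -28. ]
 [ 17.2  32. ]
 [ 17.5 -28. ]]
```

View pics/sidechk.png

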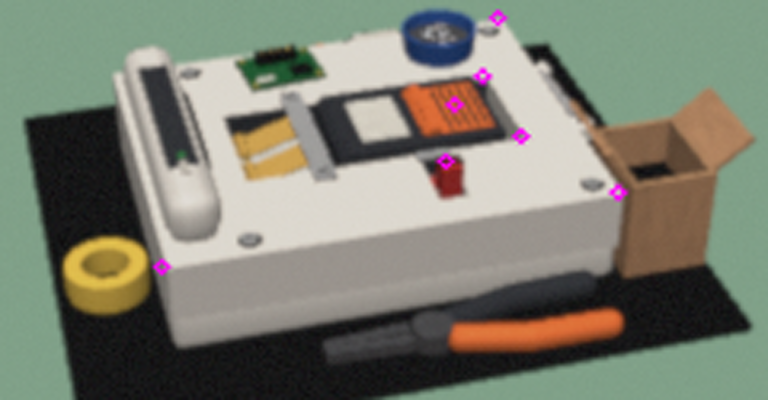

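The overlay agrees to within 2–3 mm: the patch prediction is on target and the knob top is at crop (447,163). The unit is at (0.585,-0.071) with yaw 23.4°, and the pack origin is at unit x ≈ -27. Next come the tool axes and the approach.

```bash
cat >> h.py <<'E'
from scipy.spatial.transform import Rotation as R
p=np.load('p.npy'); c,s=np.cos(p[2]),np.sin(p[2])
def u2w(u): u=np.array(u)/1000; return np.array([p[0]+c*u[0]-s*u[1],p[1]+s*u[0]+c*u[1],u[2]])
def w2u(w): d=np.array(w)-[p[0],p[1],0]; return np.array([c*d[0]+s*d[1],-s*d[0]+c*d[1],d[2]])*1000
def go(*us):
    S=r.get_state(); q=S['orientation']; M=R.from_quat([*q[1:],q[0]]).as_matrix()
    A=[np.degrees(np.arctan2(M[1,i],M[0,i]))-np.degrees(p[2]) for i in (1,2)]
    print('t',round(S['t'],2),'unit',w2u(S['tcp_pos']).round(1),'yz axes deg in unit',np.round(A,1),'down',M[:,0].round(3),'F',S['ft_force'].round(1),'gap',round(S['finger_gap'],3))
    f=np.array([c*S['ft_force'][0]+s*S['ft_force'][1],-s*S['ft_force'][0]+c*S['ft_force'][1],S['ft_force'][2]]);print('F unit',f.round(1))
    for u in us: print(u,'->',(M.T@(u2w(u)-S['tcp_pos'])*1000).round(1))
E
python3 -c "
from h import *
go([-55,0,150],[-55,0,90]);print(u2w([-55,0,64]))"
```

```text
t 0.1 unit [-198.6  721.   230.7] yz axes deg in unit [ 53.7 -36.3] down [-0.001 -0.001 -1.   ] F [0.6 0.1 0.3] gap 0.086
F unit [ 0.6 -0.2  0.3]
[-55, 0, 150] -> [  81.2 -496.3  542.2]
[-55, 0, 90] -> [ 141.2 -496.2  542.3]
[ 0.53480432 -0.09331453  0.064     ]
```

```bash
python3 -m inch '[{"x":0,"y":-40,"z":44,"yaw":-0.12,"claw":0},{"x":0,"y":-80,"z":87,"yaw":-0.25,"claw":0},{"x":0,"y":-120,"z":131,"yaw":-0.38,"claw":0},{"x":0,"y":-160,"z":175,"yaw":-0.51,"claw":0},{"x":0,"y":-200,"z":218,"yaw":-0.634,"claw":0}]' 60
python3 -c "
from h import *
go([-55,0,150],[-55,0,90])"
```

```text
t: 0.72
tcp_pos: [0.2856, 0.2666, 0.2312]
orientation: [0.692, -0.145, 0.692, 0.145]
ft_force: [0.7, 0.8, -0.3]
finger_gap: -0.0002
t 0.72 unit [-140.9  429.2  231.2] yz axes deg in unit [90.3  0.3] down [ 0.  0. -1.] F [ 0.7  0.8 -0.3] gap -0.0
F unit [ 1.   0.4 -0.3]
[-55, 0, 150] -> [  81.2 -429.7   83.5]
[-55, 0, 90] -> [ 141.2 -429.7   83.5]
```

```bash
python3 -m inch '[{"x":10,"y":-50,"z":10,"yaw":0,"claw":0},{"x":20,"y":-100,"z":20,"yaw":0,"claw":0},{"x":30,"y":-150,"z":30,"yaw":0,"claw":0},{"x":40,"y":-200,"z":40,"yaw":0,"claw":0},{"x":40,"y":-250,"z":50,"yaw":0,"claw":0}]'
python3 -m inch '[{"x":15,"y":-50,"z":10,"yaw":0,"claw":0},{"x":30,"y":-100,"z":20,"yaw":0,"claw":0},{"x":45,"y":-150,"z":30,"yaw":0,"claw":0},{"x":60,"y":-180,"z":33,"yaw":0,"claw":0},{"x":70,"y":-180,"z":33,"yaw":0,"claw":0}]'
python3 - <<'E'
from h import *
i=r.camera_info('wrist');im=r.camera('wrist')[:,:,::-1].copy()
cv2.imwrite('pics/w0.png',im)
s_=r.camera('side')[:,:,::-1];cv2.imwrite('pics/s1.png',s_)
np.save('wi.npy',i,allow_pickle=True)
for P in ([-82,32.5,59],[-82,-32.5,59],[70,32.5,59],[70,-32.5,59],[-29,67,75],[-112,95,59],[-112,-95,59],[122,95,59],[24,0,62],[36,0,62]): 
    q=proj('wrist',[u2w(P)],i)[0]; print(P,q.round());cv2.circle(im,tuple(int(v) for v in q),4,(255,0,255),1)
a=cv2.resize(s_[100:290,200:450],(500,380));cv2.imwrite('pics/w0b.png',im)
go([-55,0,75])
E
```

```text
t: 1.35
tcp_pos: [0.4304, 0.0572, 0.1904]
orientation: [0.692, -0.143, 0.693, 0.144]
ft_force: [0.8, 0.8, -0.3]
finger_gap: 0.0001
t: 1.98
tcp_pos: [0.5324, -0.0949, 0.1199]
orientation: [0.692, -0.143, 0.693, 0.143]
ft_force: [-0.1, 0.8, 0.6]
finger_gap: 0.0003
[-82, 32.5, 59] [388. 220.]
[-82, -32.5, 59] [270. 220.]
[70, 32.5, 59] [377. 436.]
[70, -32.5, 59] [281. 436.]
[-29, 67, 75] [450. 320.]
[-112, 95, 59] [509. 165.]
[-112, -95, 59] [149. 166.]
[122, 95, 59] [460. 492.]
[24, 0, 62] [329. 383.]
[36, 0, 62] [329. 399.]
t 2.08 unit [-58.4   2.2 119.7] yz axes deg in unit [90.  0.] down [-0.004  0.002 -1.   ] F [-0.4 -0.5 -0.2] gap -0.0
F unit [-0.6 -0.3 -0.2]
[-55, 0, 75] -> [44.7 -2.4  3.5]
```

View pics/w0b.png

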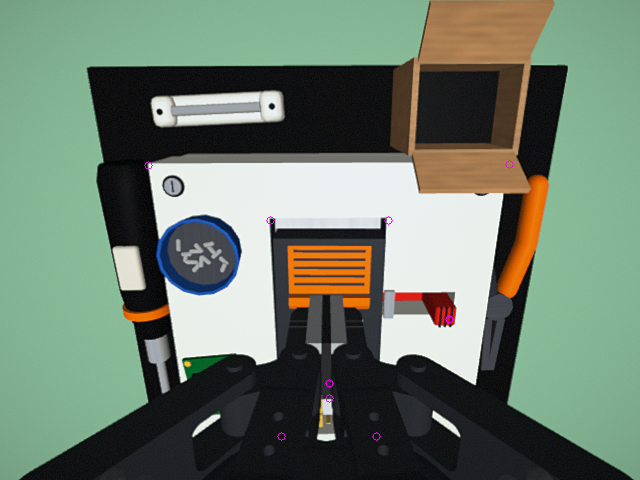

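The wrist view shows the patch at rows 246–297, the ledge at rows 297–308 and columns 288–371, and the bay's near corners at (276,219) and (387,219), against predicted (270,220) and (388,220). The knob is at about (440,308). I'll convert these to unit coordinates.

```bash
python3 - <<'E'
from h import *
i=np.load('wi.npy',allow_pickle=True).item()
print('patch rear', [w2u(x) for x in ray('wrist',[[288,246],[371,246]],.064,i)])
print('pack rear', [w2u(x) for x in ray('wrist',[[330,239]],.064,i)])
print('ledge', [w2u(x) for x in ray('wrist',[[288,297],[371,297],[329,308]],.068,i)])
print('bay', [w2u(x) for x in ray('wrist',[[276,219],[387,219]],.059,i)])
print('knob', [w2u(x) for x in ray('wrist',[[425,293],[447,293],[434,326],[456,326]],.075,i)])
print('tip', proj('wrist',[r.get_state()['tcp_pos']],i))
E
```

```text
patch rear [array([-68.76504624, -22.63434518,  64.        ]), array([-68.63878514,  22.9415971 ,  64.        ])]
pack rear [array([-72.75746662,   0.41552537,  64.        ])]
ledge [array([-39.6991242 , -23.23896304,  68.        ]), array([-39.55192345,  23.52021576,  68.        ]), array([-32.66833627,  -0.1431424 ,  68.        ])]
bay [array([-82.75628958, -29.22541058,  59.        ]), array([-82.59883603,  31.82698087,  59.        ])]
knob [array([-45.46201921,  51.77220672,  75.        ]), array([-45.41510213,  63.71753155,  75.        ]), array([-25.00345207,  58.46726441,  75.        ]), array([-24.94390371,  70.79728188,  75.        ])]
tip [[335.95438173 313.87125469]]
```

```bash
python3 -m inch '[{"x":15,"y":-2,"z":4,"yaw":0,"claw":0},{"x":30,"y":-2,"z":4,"yaw":0,"claw":0},{"x":42,"y":-2,"z":4,"yaw":0,"claw":0},{"x":49,"y":-2,"z":4,"yaw":0,"claw":0},{"x":49,"y":-2,"z":4,"yaw":0,"claw":0}]'
python3 -c "
from h import *
go()"
python3 -m inch '[{"x":4,"y":0,"z":0,"yaw":0,"claw":0},{"x":8,"y":0,"z":0,"yaw":0,"claw":0},{"x":11,"y":0,"z":0,"yaw":0,"claw":0},{"x":13,"y":0,"z":0,"yaw":0,"claw":0},{"x":13,"y":0,"z":0,"yaw":0,"claw":0}]'
python3 -c "
from h import *
go()"
```

```text
t: 2.7
tcp_pos: [0.5364, -0.0933, 0.0718]
orientation: [0.692, -0.144, 0.693, 0.144]
ft_force: [0.5, 0.5, 0.2]
finger_gap: -0.0001
t 2.7 unit [-53.6  -0.6  71.8] yz axes deg in unit [90.1  0.1] down [-0.001  0.    -1.   ] F [0.5 0.5 0.2] gap -0.0
F unit [0.7 0.3 0.2]
t: 3.32
tcp_pos: [0.5368, -0.0936, 0.0601]
orientation: [0.693, -0.144, 0.692, 0.144]
ft_force: [-2.4, -0.1, 7.9]
finger_gap: -0.0002
t 3.33 unit [-53.2  -1.1  60.1] yz axes deg in unit [90.1  0.1] down [ 0.001 -0.    -1.   ] F [-2.4 -0.1  7.9] gap -0.0
F unit [-2.2  0.9  7.9]
```

```bash
python3 -m inch '[{"x":3,"y":1,"z":0,"yaw":0,"claw":0},{"x":5,"y":1,"z":0,"yaw":0,"claw":0},{"x":8,"y":1,"z":0,"yaw":0,"claw":0},{"x":8,"y":1,"z":0,"yaw":0,"claw":0},{"x":8,"y":1,"z":0,"yaw":0,"claw":0}]'
python3 -c "
from h import *
go()"
```

```text
t: 3.95
tcp_pos: [0.5373, -0.0935, 0.0555]
orientation: [0.694, -0.145, 0.691, 0.143]
ft_force: [-10.7, -0.3, 33.4]
finger_gap: -0.0
t 3.95 unit [-52.8  -1.2  55.5] yz axes deg in unit [90.1  0.1] down [ 0.004 -0.002 -1.   ] F [-10.7  -0.3  33.4] gap -0.0
F unit [-9.9  4.  33.4]
```

```bash
python3 -m inch '[{"x":-1,"y":1,"z":3,"yaw":0,"claw":0},{"x":-1,"y":1,"z":6,"yaw":0,"claw":0},{"x":-1,"y":1,"z":9,"yaw":0,"claw":0},{"x":-1,"y":1,"z":12,"yaw":0,"claw":0},{"x":-1,"y":1,"z":15,"yaw":0,"claw":0}]'
python3 - <<'E'
from h import *
go()
a=r.camera('top')[130:305,300:480];b=r.camera('side')[150:290,220:400]
a=cv2.resize(a,(400,390),interpolation=cv2.INTER_CUBIC);b=cv2.resize(b,(400,311),interpolation=cv2.INTER_CUBIC)
o=np.zeros((390,800,3),np.uint8);o[:,:400]=a;o[:311,400:]=b;cv2.imwrite('pics/c2.png',o[:,:,::-1])
E
```

```text
t: 4.58
tcp_pos: [0.551, -0.087, 0.0558]
orientation: [0.694, -0.145, 0.691, 0.142]
ft_force: [-6.5, -3.7, 25.5]
finger_gap: 0.0002
t 4.58 unit [-37.7  -0.7  55.8] yz axes deg in unit [90.1  0.1] down [ 0.004 -0.003 -1.   ] F [-6.5 -3.7 25.5] gap 0.0
F unit [-7.5 -0.8 25.5]
```

View pics/c2.png

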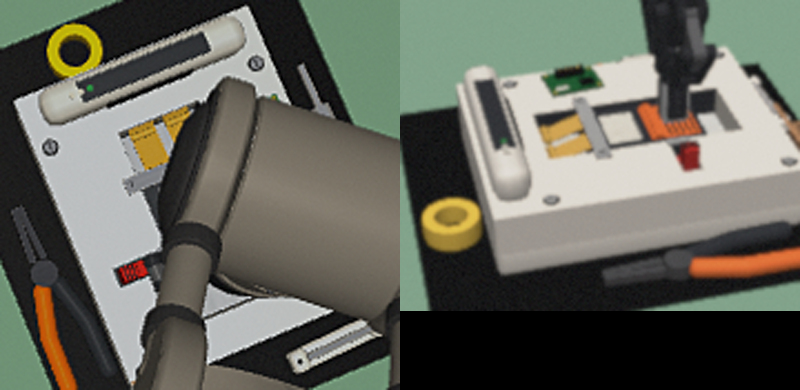

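The side crop shows the tip on the patch behind the ledge, the pack down, and its white label nearing the strap at about (620,125). The pack is moving, so I'll continue.

```bash
python3 -m inch '[{"x":0,"y":0,"z":3,"yaw":0,"claw":0},{"x":0,"y":0,"z":6,"yaw":0,"claw":0},{"x":0,"y":0,"z":9,"yaw":0,"claw":0},{"x":0,"y":0,"z":12,"yaw":0,"claw":0},{"x":0,"y":0,"z":15,"yaw":0,"claw":0}]'
python3 -c "
from h import *
go()"
python3 -m inch '[{"x":0,"y":0,"z":3,"yaw":0,"claw":0},{"x":0,"y":0,"z":6,"yaw":0,"claw":0},{"x":0,"y":0,"z":8,"yaw":0,"claw":0},{"x":0,"y":0,"z":10,"yaw":0,"claw":0},{"x":0,"y":0,"z":12,"yaw":0,"claw":0}]'
python3 -c "
from h import *
go()"
```

```text
t: 5.3
tcp_pos: [0.5627, -0.0817, 0.0558]
orientation: [0.692, -0.145, 0.693, 0.143]
ft_force: [-16.9, -8.5, 31.8]
finger_gap: 0.0002
t 5.3 unit [-24.8  -0.4  55.8] yz axes deg in unit [90.1  0.1] down [-0.    -0.004 -1.   ] F [-16.9  -8.5  31.8] gap 0.0
F unit [-18.9  -1.1  31.8]
t: 5.92
tcp_pos: [0.5736, -0.0769, 0.0559]
orientation: [0.692, -0.145, 0.693, 0.143]
ft_force: [-14.0, -5.9, 29.3]
finger_gap: -0.0004
t 5.92 unit [-12.8  -0.3  55.9] yz axes deg in unit [90.1  0.1] down [-0.    -0.003 -1.   ] F [-14.   -5.9  29.3] gap -0.0
F unit [-15.2   0.1  29.3]
```

```bash
python3 -m inch '[{"x":0,"y":0,"z":2,"yaw":0,"claw":0},{"x":0,"y":0,"z":4,"yaw":0,"claw":0},{"x":0,"y":0,"z":6,"yaw":0,"claw":0},{"x":0,"y":0,"z":8,"yaw":0,"claw":0},{"x":0,"y":0,"z":10,"yaw":0,"claw":0}]'
python3 - <<'E'
from h import *
go()
i=r.camera_info('wrist')
im=r.camera('wrist')[:,:,::-1];b=r.camera('side')[:,:,::-1]
cv2.imwrite('pics/w3.png',im);cv2.imwrite('pics/s3.png',b)
o=np.zeros((450,800,3),np.uint8);o[:,:440]=cv2.resize(im[150:400,210:454],(440,450));o[:280,440:]=cv2.resize(b[160:285,230:390],(360,280),interpolation=cv2.INTER_CUBIC);cv2.imwrite('pics/c3.png',o)
E
```

```text
t: 6.55
tcp_pos: [0.5835, -0.0727, 0.0559]
orientation: [0.693, -0.145, 0.692, 0.143]
ft_force: [-11.8, -3.9, 27.0]
finger_gap: 0.0002
t 6.55 unit [-2.1 -0.4 55.9] yz axes deg in unit [90.1  0.1] down [ 0.001 -0.003 -1.   ] F [-11.8  -3.9  27. ] gap 0.0
F unit [-12.4   1.1  27. ]
```

View pics/c3.png

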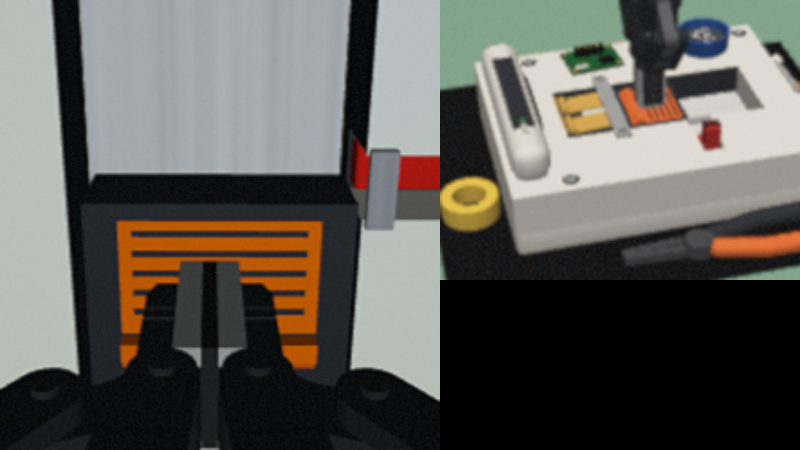

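The wrist crop shows the pack's rear top edge at crop row 203 (image row 263), the patch rear at 273, and the red tongue at the bay's left side still overlapping the pack's rear. I'll push on until it stops.

```bash
python3 -c "
from h import *
i=r.camera_info('wrist');print([w2u(x)[0] for x in ray('wrist',[[330,262.8],[330,272.8]],.056,i)])"
python3 -m inch '[{"x":0,"y":0,"z":1,"yaw":0,"claw":0},{"x":0,"y":0,"z":2,"yaw":0,"claw":0},{"x":0,"y":0,"z":3,"yaw":0,"claw":0},{"x":0,"y":0,"z":4,"yaw":0,"claw":0},{"x":0,"y":0,"z":4,"yaw":0,"claw":0}]'
python3 -c "
from h import *
go()"
```

```text
[np.float64(-25.594600834240957), np.float64(-21.248331576329235)]
t: 7.28
tcp_pos: [0.5873, -0.0711, 0.0559]
orientation: [0.693, -0.145, 0.692, 0.143]
ft_force: [-12.3, -4.3, 25.7]
finger_gap: 0.0001
t 7.28 unit [ 2.  -0.4 55.9] yz axes deg in unit [90.1  0.1] down [ 0.002 -0.003 -1.   ] F [-12.3  -4.3  25.7] gap 0.0
F unit [-13.    1.   25.7]
```

```bash
python3 -m inch '[{"x":0,"y":0,"z":1,"yaw":0,"claw":0},{"x":0,"y":0,"z":1.5,"yaw":0,"claw":0},{"x":0,"y":0,"z":2,"yaw":0,"claw":0},{"x":0,"y":0,"z":2.5,"yaw":0,"claw":0},{"x":0,"y":0,"z":2.5,"yaw":0,"claw":0}]'
python3 -c "
from h import *
go()"
```

```text
t: 7.9
tcp_pos: [0.5874, -0.071, 0.0558]
orientation: [0.691, -0.145, 0.694, 0.143]
ft_force: [-19.2, -8.8, 31.1]
finger_gap: -0.0001
t 7.9 unit [ 2.2 -0.4 55.8] yz axes deg in unit [90.1  0.1] down [-0.003 -0.004 -1.   ] F [-19.2  -8.8  31.1] gap -0.0
F unit [-21.1  -0.5  31.1]
```

```bash
python3 -m inch '[{"x":0,"y":0,"z":1,"yaw":0,"claw":0},{"x":0,"y":0,"z":2,"yaw":0,"claw":0},{"x":0,"y":0,"z":2,"yaw":0,"claw":0},{"x":0,"y":0,"z":2,"yaw":0,"claw":0},{"x":0,"y":0,"z":2,"yaw":0,"claw":0}]'
python3 - <<'E'
from h import *
go()
i=r.camera_info('wrist');im=r.camera('wrist')
cv2.imwrite('pics/w4.png',im[:,:,::-1])
hsv=cv2.cvtColor(im,cv2.COLOR_RGB2HSV);print([ (y,hsv[y,290:350:20].tolist()) for y in range(256,280,2)])
for row in (260,262,264,266,268,270,272,274): print(row,w2u(ray('wrist',[[330,row]],.056,i)[0])[0].round(1),end=' ')
E
```

```text
t: 8.52
tcp_pos: [0.5876, -0.0708, 0.0558]
orientation: [0.69, -0.145, 0.695, 0.143]
ft_force: [-24.7, -12.0, 34.0]
finger_gap: -0.0002
t 8.53 unit [ 2.4 -0.3 55.8] yz axes deg in unit [90.1  0.1] down [-0.007 -0.005 -1.   ] F [-24.7 -12.   34. ] gap -0.0
F unit [-27.5  -1.3  34. ]
[(256, [[108, 71, 18], [75, 78, 13], [114, 53, 24]]), (258, [[83, 73, 14], [120, 60, 17], [115, 81, 19]]), (260, [[110, 43, 18], [96, 75, 17], [113, 54, 19]]), (262, [[125, 48, 32], [116, 51, 35], [110, 68, 34]]), (264, [[100, 33, 47], [107, 49, 47], [110, 31, 49]]), (266, [[107, 41, 44], [107, 51, 45], [100, 36, 43]]), (268, [[110, 35, 44], [111, 40, 45], [103, 40, 45]]), (270, [[102, 87, 44], [106, 85, 45], [106, 90, 48]]), (272, [[14, 246, 178], [14, 244, 180], [13, 231, 179]]), (274, [[14, 248, 192], [14, 255, 191], [14, 246, 191]]), (276, [[14, 246, 196], [14, 252, 197], [14, 247, 197]]), (278, [[112, 64, 44], [113, 71, 43], [111, 74, 45]])]
260 -22.5 262 -21.7 264 -20.8 266 -19.9 268 -19.1 270 -18.2 272 -17.3 274 -16.5
```

The pack has stopped hard: 27 N forward moved it only 0.2 mm. I'll relieve the forward force, then lift clear and look.

```bash
python3 -m inch '[{"x":0,"y":0,"z":-2,"yaw":0,"claw":0},{"x":-2,"y":0,"z":-4,"yaw":0,"claw":0},{"x":-6,"y":0,"z":-5,"yaw":0,"claw":0},{"x":-15,"y":0,"z":-6,"yaw":0,"claw":0},{"x":-30,"y":0,"z":-8,"yaw":0,"claw":0}]'
python3 -m inch '[{"x":-20,"y":20,"z":-12,"yaw":0,"claw":0},{"x":-30,"y":45,"z":-25,"yaw":0,"claw":0},{"x":-30,"y":70,"z":-25,"yaw":0,"claw":0},{"x":-30,"y":95,"z":-25,"yaw":0,"claw":0},{"x":-30,"y":95,"z":-25,"yaw":0,"claw":0}]'
python3 - <<'E'
from h import *
go([-29,93,90],[-29,93,64])
i=r.camera_info('wrist');np.save('wi2.npy',i,allow_pickle=True)
im=r.camera('wrist')[:,:,::-1];b=r.camera('side')[:,:,::-1]
cv2.imwrite('pics/w5.png',im);cv2.imwrite('pics/s5.png',b)
o=np.zeros((480,800,3),np.uint8);o[:360,:480]=cv2.resize(im,(480,360));o[:250,480:]=cv2.resize(b[160:285,230:390],(320,250),interpolation=cv2.INTER_CUBIC);cv2.imwrite('pics/c5.png',o)
E
```

```text
t: 9.2
tcp_pos: [0.5837, -0.0703, 0.0824]
orientation: [0.692, -0.143, 0.693, 0.144]
ft_force: [0.2, 0.4, -1.0]
finger_gap: -0.0
t: 9.82
tcp_pos: [0.5229, 0.0078, 0.1131]
orientation: [0.692, -0.144, 0.692, 0.145]
ft_force: [0.7, 0.8, 0.9]
finger_gap: -0.0
t 9.82 unit [-25.7  97.5 113.1] yz axes deg in unit [90.2  0.2] down [ 0.001  0.    -1.   ] F [0.7 0.8 0.9] gap -0.0
F unit [1.  0.5 0.9]
[-29, 93, 90] -> [23.1 -4.5 -3.3]
[-29, 93, 64] -> [49.1 -4.5 -3.3]
```

View pics/c5.png

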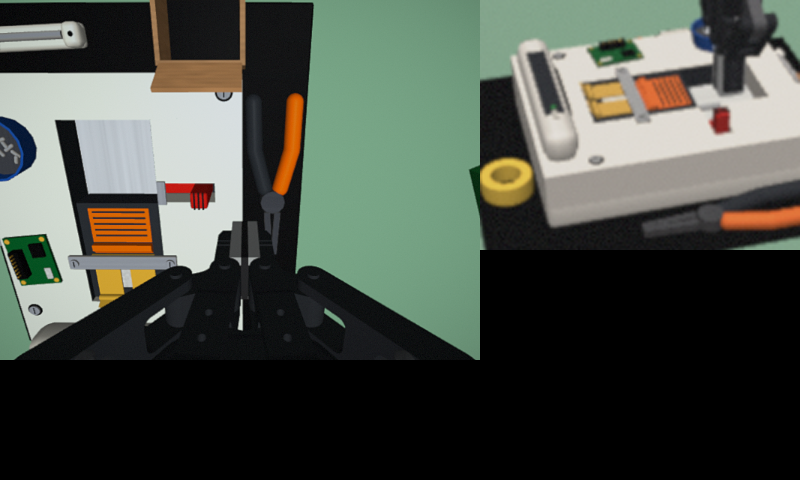

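The pack sits down under the strap and leaf and stays there with the hand off. The knob is at about (200,195) in the crop, or (267,262) in the picture. I'll measure the knob and the pack's rear from this view.

```bash
python3 - <<'E'
from h import *
i=np.load('wi2.npy',allow_pickle=True).item()
im=cv2.imread('pics/w5.png');hsv=cv2.cvtColor(im,cv2.COLOR_BGR2HSV)
x0,y0=60,140
o=cv2.resize(im[140:380,60:360],None,fx=2.6,fy=2.5,interpolation=cv2.INTER_CUBIC)
def d(P,col):
    q=proj('wrist',[u2w(a) for a in P],i); q=((q-[60,140])*[2.6,2.5]).astype(np.int32);cv2.polylines(o,[q.reshape(-1,1,2)],True,col,1)
for L in (0,):
    y=67-L;d([[-35,y-6,75],[-23,y-6,75],[-23,y+6,75],[-35,y+6,75]],(255,0,255))
    d([[-35,y-6,59],[-23,y-6,59],[-23,y+6,59],[-35,y+6,59]],(255,255,0))
d([[-20,31,56],[-20,-31,56],[70,-31,56],[70,31,56]],(0,255,0))
d([[-82,32.5,59],[-82,-32.5,59],[70,-32.5,59],[70,32.5,59]],(255,0,0))
cv2.imwrite('pics/c6.png',o)
E
```

```text
(no output)
```

View pics/c6.png

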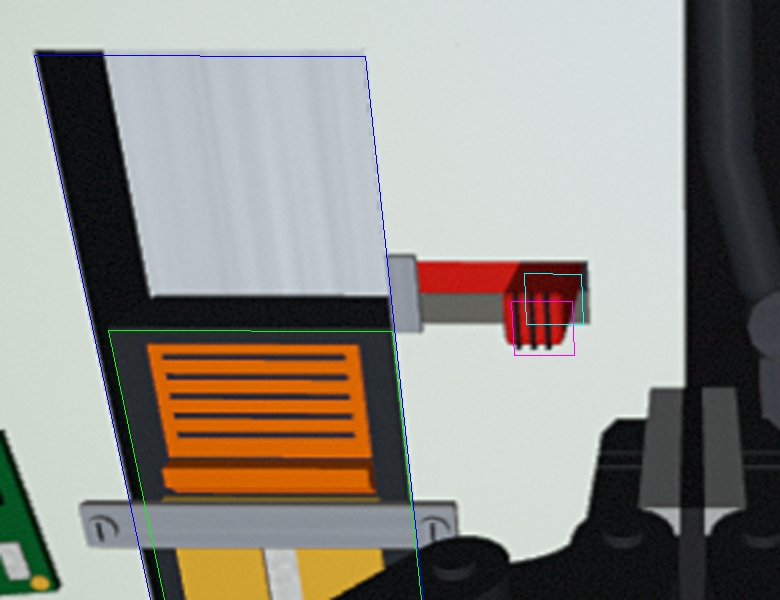

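The overlay fits: the pack's rear edge lies within about 1 mm of the home outline, and the knob's outer face is at y ≈ 71. Next I'll come down outside the knob and push it.

```bash
python3 -m inch '[{"x":15,"y":-5,"z":-4,"yaw":0,"claw":0},{"x":30,"y":-5,"z":-4,"yaw":0,"claw":0},{"x":40,"y":-5,"z":-4,"yaw":0,"claw":0},{"x":48,"y":-5,"z":-4,"yaw":0,"claw":0},{"x":48,"y":-5,"z":-4,"yaw":0,"claw":0}]'
python3 -c "
from h import *
go()"
python3 -m inch '[{"x":0,"y":-3,"z":0,"yaw":0,"claw":0},{"x":0,"y":-6,"z":0,"yaw":0,"claw":0},{"x":0,"y":-9,"z":0,"yaw":0,"claw":0},{"x":0,"y":-12,"z":0,"yaw":0,"claw":0},{"x":0,"y":-15,"z":0,"yaw":0,"claw":0}]'
python3 -c "
from h import *
go()"
```

```text
t: 10.55
tcp_pos: [0.5213, 0.0004, 0.0637]
orientation: [0.692, -0.143, 0.693, 0.144]
ft_force: [0.4, 0.2, 0.5]
finger_gap: 0.0001
t 10.55 unit [-30.2  91.3  63.7] yz axes deg in unit [90.1  0.1] down [-0.001  0.    -1.   ] F [0.4 0.2 0.5] gap 0.0
F unit [0.5 0.1 0.5]
t: 11.18
tcp_pos: [0.5279, -0.0136, 0.0645]
orientation: [0.693, -0.144, 0.692, 0.144]
ft_force: [-0.3, 1.6, 2.0]
finger_gap: 0.0002
t 11.18 unit [-29.7  75.9  64.5] yz axes deg in unit [90.1  0.1] down [ 0.001  0.    -1.   ] F [-0.3  1.6  2. ] gap 0.0
F unit [0.4 1.6 2. ]
```

```bash
python3 -m inch '[{"x":0,"y":-2,"z":0,"yaw":0,"claw":0},{"x":0,"y":-4,"z":0,"yaw":0,"claw":0},{"x":0,"y":-6,"z":0,"yaw":0,"claw":0},{"x":0,"y":-8,"z":0,"yaw":0,"claw":0},{"x":0,"y":-9,"z":0,"yaw":0,"claw":0}]'
python3 -c "
from h import *
go()"
python3 -m inch '[{"x":0,"y":-1,"z":0,"yaw":0,"claw":0},{"x":0,"y":-2,"z":0,"yaw":0,"claw":0},{"x":0,"y":-3,"z":0,"yaw":0,"claw":0},{"x":0,"y":-4,"z":0,"yaw":0,"claw":0},{"x":0,"y":-4,"z":0,"yaw":0,"claw":0}]'
python3 -c "
from h import *
go()"
```

```text
t: 11.8
tcp_pos: [0.5312, -0.0219, 0.0643]
orientation: [0.692, -0.144, 0.692, 0.144]
ft_force: [-0.0, 2.4, 1.9]
finger_gap: 0.0
t 11.8 unit [-30.   67.   64.3] yz axes deg in unit [90.1  0.1] down [-0.  0. -1.] F [-0.   2.4  1.9] gap 0.0
F unit [0.9 2.2 1.9]
t: 12.42
tcp_pos: [0.5317, -0.0233, 0.0642]
orientation: [0.692, -0.142, 0.693, 0.145]
ft_force: [-2.4, 12.1, 5.7]
finger_gap: -0.0001
t 12.43 unit [-30.1  65.5  64.2] yz axes deg in unit [90.1  0.1] down [-0.002  0.003 -1.   ] F [-2.4 12.1  5.7] gap -0.0
F unit [ 2.6 12.   5.7]
```

```bash
python3 -m inch '[{"x":0,"y":-1,"z":0,"yaw":0,"claw":0},{"x":0,"y":-2,"z":0,"yaw":0,"claw":0},{"x":0,"y":-2,"z":0,"yaw":0,"claw":0},{"x":0,"y":-2,"z":0,"yaw":0,"claw":0},{"x":0,"y":-2,"z":0,"yaw":0,"claw":0}]'
python3 -c "
from h import *
go()"
python3 -m inch '[{"x":0,"y":6,"z":0,"yaw":0,"claw":0},{"x":0,"y":12,"z":0,"yaw":0,"claw":0},{"x":-25,"y":20,"z":0,"yaw":0,"claw":0},{"x":-50,"y":35,"z":0,"yaw":0,"claw":0},{"x":-70,"y":55,"z":0,"yaw":0,"claw":0}]'
python3 -m inch '[{"x":-5,"y":20,"z":0,"yaw":0,"claw":0},{"x":-10,"y":20,"z":0,"yaw":0,"claw":0},{"x":-10,"y":20,"z":0,"yaw":0,"claw":0},{"x":-10,"y":20,"z":0,"yaw":0,"claw":0},{"x":-10,"y":20,"z":0,"yaw":0,"claw":0}]'
python3 - <<'E'
from h import *
go()
i=r.camera_info('wrist');im=r.camera('wrist')[:,:,::-1].copy();b=r.camera('side')[:,:,::-1].copy();si=r.camera_info('side');t=r.camera('top')[:,:,::-1]
cv2.imwrite('pics/w7.png',im);cv2.imwrite('pics/s7.png',b);cv2.imwrite('pics/t7.png',t)
def d(n,im,i,P,col):
    q=(proj(n,[u2w(a) for a in P],i)*16).astype(np.int32);cv2.polylines(im,[q.reshape(-1,1,2)],True,col,1,cv2.LINE_AA,4)
for n,m,ii in(('wrist',im,i),('side',b,si)):
    d(n,m,ii,[[-35,41,75],[-23,41,75],[-23,53,75],[-35,53,75]],(255,0,255)); d(n,m,ii,[[-20,31,56],[-20,-31,56],[70,-31,56],[70,31,56]],(0,255,0))
o=np.zeros((600,800,3),np.uint8);o[:360,:480]=cv2.resize(im[:360],(480,360)) if 0 else cv2.resize(im,(480,360))
o[360:600,:]=cv2.resize(b[165:261,160:480],(800,240),interpolation=cv2.INTER_CUBIC);o[:320,480:]=cv2.resize(t[110:310,290:490],(320,320));cv2.imwrite('pics/c7.png',o)
E
```

```text
t: 13.05
tcp_pos: [0.5318, -0.0238, 0.0642]
orientation: [0.691, -0.142, 0.693, 0.146]
ft_force: [-4.1, 17.4, 8.0]
finger_gap: -0.0001
t 13.05 unit [-30.2  65.   64.2] yz axes deg in unit [90.1  0.1] down [-0.004  0.005 -1.   ] F [-4.1 17.4  8. ] gap -0.0
F unit [ 3.2 17.6  8. ]
t: 13.68
tcp_pos: [0.5118, 0.0229, 0.135]
orientation: [0.693, -0.144, 0.692, 0.143]
ft_force: [-0.0, 0.0, 0.5]
finger_gap: 0.0003
t: 14.3
tcp_pos: [0.5037, 0.0411, 0.1438]
orientation: [0.692, -0.143, 0.693, 0.144]
ft_force: [-0.6, 1.0, 0.1]
finger_gap: 0.0
t 14.3 unit [-30.2 135.8 143.8] yz axes deg in unit [90.  0.] down [-0.001  0.    -1.   ] F [-0.6  1.   0.1] gap 0.0
F unit [-0.2  1.1  0.1]
```

View pics/c7.png

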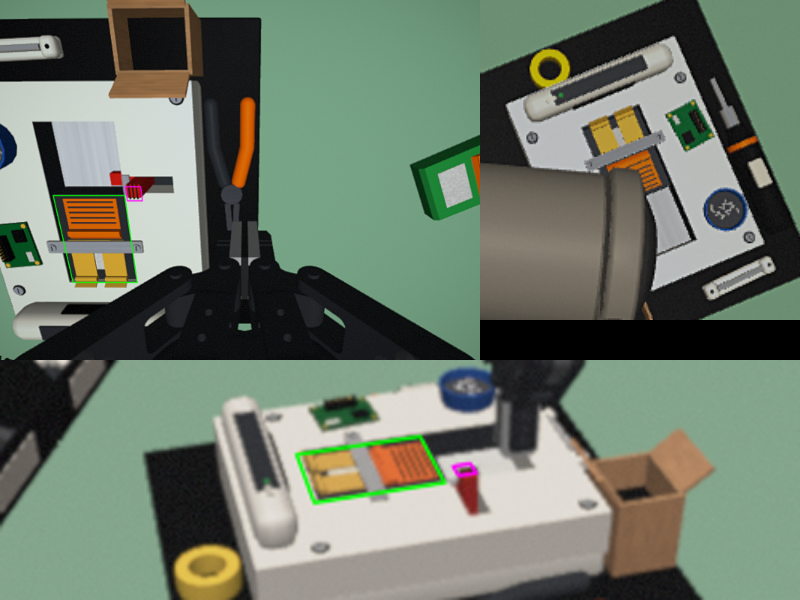

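```bash
python3 - <<'E'
from h import *
im=cv2.imread('pics/w7.png');i=r.camera_info('wrist')
o=cv2.resize(im[150:350,30:250],None,fx=3.6,fy=3,interpolation=cv2.INTER_CUBIC)
for P,col in(([[-35,41,75],[-23,41,75],[-23,53,75],[-35,53,75]],(255,0,255)),([[-20,31,56],[-20,-31,56],[70,-31,56],[70,31,56]],(0,255,0))):
    q=((proj('wrist',[u2w(a) for a in P],i)-[30,150])*[3.6,3]).astype(np.int32);cv2.polylines(o,[q.reshape(-1,1,2)],True,col,1)
cv2.imwrite('pics/c8.png',o);go()
E
```

```text
t 14.45 unit [-30.1 136.  144.1] yz axes deg in unit [90.  0.] down [-0.  0. -1.] F [-0.2  0.   0.5] gap 0.0
F unit [-0.1  0.1  0.5]
```

View pics/c8.png

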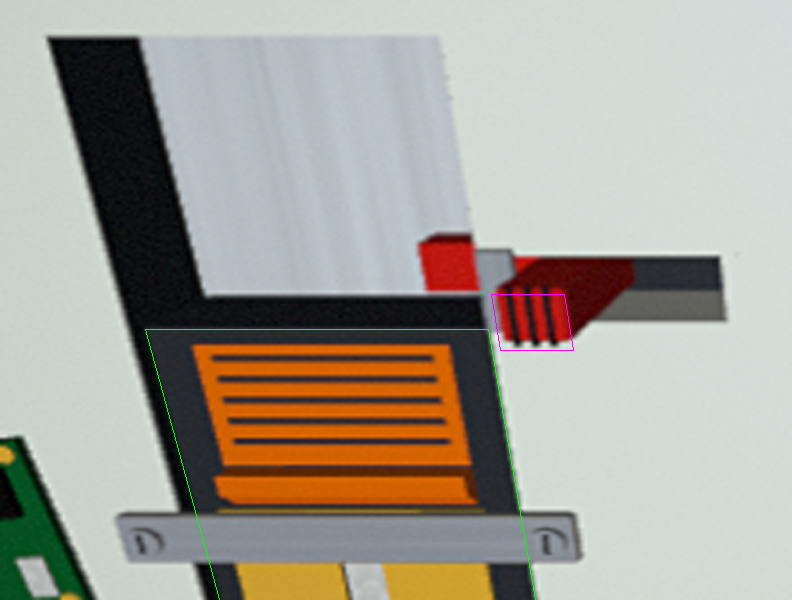

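The knob matches the fully-across outline within about 1 mm, the tongue is out behind the pack, and the pack's rear is on the home line. The hand is clear, so I'm handing in.

```bash
python3 -c "
from plant import r
print(r.close_job())"
```

```text
the job is handed in; nothing more can be done
None
```

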